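Centre-punch the drill spot of the bracket blank

ROBOT

A 6-joint arm with a two-finger parallel gripper is mounted at the origin on a cart in front of the work surface, level with it; the furniture and walls round the work are solid. World frame = base frame: x ahead of the robot, y to its left, z up, the work surface at z = 0. Lengths are in m, angles in rad, forces in N, time in s.
With the tool pointing down it reaches from about 0.375 to 0.825 m from the base axis. Payload 5.5 kg.
Tool frame: the origin (TCP) lies at the very end of the fingers, on their centre line; the grasp point (between the pads) lies 19 mm behind it (ctrl.hold_point_z is the distance from the TCP to the grasp point, in m); x points along the fingers, y is the direction in which the jaws open and shut, and the axes are right-handed (so a half turn about x gives the same grasp; the last joint's range is limited). The gripper opens to 85 mm and grips with 20 to 120 N. Pads are 22 mm wide; open, the fingers measure 114 mm over their backs; the gripper's body (76 mm by 85 mm) begins 54 mm behind the grasp point. The pads swing forward as they close: fully open they stand 13 mm farther back than shut.
Start: joints at [-1.27, 0.314, -0.047, 1.21, 0, 1.571], TCP at [0.178, -0.573, 0.192] pointing down, gripper open.
Joint ranges: [-2.67, 2.67], [-0.69, 1.73], [-1.03, 1.25], [-2.08, 2.16], [-1.42, 1.45], [-3.14, 3.14]. Speed limits (rad/s): [2.39, 2.39, 3.01, 3.14, 3.14, 3.14].

INTERFACE

Orientations are given as a rotation vector (axis times angle).
In Python, from cell import ctrl gives the robot as it stands.
- The arm moves only by the tool jog_arm, never from a script. Its argument "steps" is a list of rows, each a list of 7 numbers: the shift along the world's x, y, z normalised to -1 to 1, where 1 is 4 cm, then the turn, a rotation vector about the world's x, y, z normalised to -1 to 1, where 1 is 8 degrees, then the closure, from -1 (fully open) to 1 (shut). A call has 1 to 12 rows; each row shifts and turns the commanded pose from where the row before left it; what a row does not reach is not made up. A row lasts 1/8 s, in which the tool goes at most 62.5 mm and 10.7 degrees, less where a joint would pass 70% of its speed; a pose out of reach is approached as far as the arm can. A call with a number of a shift or a turn outside -1 to 1 is refused whole. A call with a gripper value outside its range is refused whole. The fingers move at their own pace and stop on an object; "squeeze" is the grip in N (left out, the last holds). Time passes only in rows, so rows that do not move let the fingers close. It gives the time, the measured TCP pose, the force and the opening at its end, in the units of the state.
- ctrl.state(): the state, without advancing time (a new reading comes with each control period).
- ctrl.capture(name): name is "scene" or "top" or "wrist"; returns a dict with "img" (420x560x3 uint8, red, green, blue), "range_z" (420x560 float32, m along the optical axis (not along the pixel's ray), 0 where there is no reading), "fx", "fy", "cx", "cy" (pixels), "view" (4x4, takes a point from world to camera coordinates). Camera axes: x right, y down, z forward; pixel columns grow to the right and rows downward; lengths in m; the calibration is good to about 2 mm. A picture is of the moment at which its call begins.
- ctrl.job_done(): hands the job in, once; it reports no verdict.
The state is a dict: "time_s": time; "qpos": joint angles; "joint_vel": joint speeds; "joint_torque": joint torques, N m; "tcp_pos": TCP position; "orientation": TCP orientation; "ft_force": force on the tool from outside, world axes, zero at the start; "ft_torque": the same for the moment, N m; "finger_gap": finger opening in m.
Only numpy, scipy, OpenCV 4.12 (cv2) and the standard library are available. Lean on these libraries where they do the work, as an engineer would, in place of code of your own. Each camera call takes 0.05 s, during which the arm holds its last target.

TASK

Mark the bracket blank for drilling: stand the spring-loaded centre punch upright on the L-shaped steel blank (not on the straight strap) with its foot centred over the scribed cross, then press its cap straight down until the spring snaps. Do not fire the punch anywhere else; let the cap spring back and leave the punch standing on the cross.

Things in the scene. Friction and masses are not known exactly. Their poses are not given: they have to be found in the camera images.
- punch: the centre punch, upright on the table: plain steel, 85 mm tall, 0.4 kg. Round foot 52 mm across, 8 mm thick, then a cone to 14 mm, then a dark knurled barrel 36 mm across from 14 to 62 mm above the underside (grip it there, at about 40 mm), then the push cap. Origin: centre of the foot's underside, where the point comes out; z up along the barrel; round, so yaw is free. Stands on its own.
- cap_top (a point): centre of the top face of the punch's push cap, 85 mm above the foot's underside when the cap is up; the cap is 30 mm across, narrower than the barrel, and moves down with joint punch_cap.
- punch_cap (a joint): how far the cap is pressed into the barrel, m: 0 = up (rest), 0.009 = fully down. A hidden spring resists: the force rises to about 12 N near 3.5 mm, then falls away (the snap) and the cap runs on to its stop at 9 mm; beyond 5.5 mm it has fired. Let go, it springs back to 0.
- spot (a point): centre of a scribed dark cross (26 mm lines) on top of the L-shaped bracket blank: loose steel plate, 0.6 kg, 6 mm thick, 130 x 130 mm, legs 60 mm wide. The cross is mid-leg, 30 mm from one leg's end; the other leg has a 14 mm hole. z up, 6 mm over the table; x along the leg to its end. A straight strap, 150 x 60 mm, has a like cross: not that one. The two change places between starts.
Not all that is in view belongs to the job. What is shaped like the punch but orange is not meant.

How it is judged:
By the outcome, as a careful person would: the job done as asked, in the order asked, and still so for the second after the job is handed in, with the robot touching nothing.
It also fails if it takes over 48 s, if anything falls off the work surface, if the arm or the gripper's body presses on something with over 40 N, if the wrist force passes 120 N, or if a joint passes its speed limit or range.

## Working session

There is one attempt and no reset: what is moved stays moved. The work goes in short steps, Python scripts to look and compute and a tool call to move; the robot and the scene stay as the last step left them, time stands still between calls to the robot, and variables do not carry over. Pictures are saved under pics/ and viewed, and the job is handed in when it is done.

Besides the shell and the picture viewer there is one more tool, called after "Emit:" as name(argument=value, ...), one argument or row to a line, values as JSON. jog_arm: Moves the arm, as the interface text tells. Scaled input: -1 to 1 covers 4 cm each way for a shift and 8 degrees each way for a turn. Its arguments: {"type":"object","properties":{"steps":{"type":"array","items":{"type":"array","items":{"type":"number"}}},"squeeze":{"type":"number"}},"required":["steps"]}

```bash
ls; mkdir -p pics
python3 - <<'E'
from cell import ctrl
import cv2,pickle
d={}
for n in ["scene","top"]:
    c=ctrl.capture(n); d[n]=c
    cv2.imwrite(f"pics/{n}0.png",c["img"][:,:,::-1])
    print(n,c["fx"],c["fy"],c["cx"],c["cy"]);print(c["view"])
pickle.dump(d,open("c0.pkl","wb"))
print(ctrl.state())
E
```

```text
pics
scene 432.474892823487 432.474892823487 277.63456732802484 205.95466546596361
[[-0.79166305 -0.61053767  0.0226575   0.50295668]
 [-0.3960358   0.48458104 -0.77995952  0.25825875]
 [ 0.46521527 -0.62643832 -0.62541968  0.90725412]
 [ 0.          0.          0.          1.        ]]
top 448.3445740298292 448.3445740298292 278.9925722478427 198.54282734287696
[[-0.0104655  -0.99966393 -0.02371695  0.11955207]
 [-0.99319484  0.01314324 -0.11572064  0.60889699]
 [ 0.11599347  0.02234448 -0.99299861  0.91013541]
 [ 0.          0.          0.          1.        ]]
{'time_s': 0.1, 'qpos': array([-1.26998331e+00,  3.14122311e-01, -4.80053736e-02,  1.21021614e+00,
        2.11105850e-05,  1.57083958e+00]), 'joint_vel': array([ 0.00102682, -0.00049882,  0.00177629, -0.00042828,  0.00136214,
       -0.00039701]), 'joint_torque': array([ 2.08678699e-03, -5.40765810e+01,  3.40540981e+01,  1.12339278e-02,
        3.90617424e-05, -7.63007364e-06]), 'tcp_pos': array([ 0.17760716, -0.5724802 ,  0.1911291 ]), 'orientation': array([ 2.05997926,  0.31377708, -2.060419  ]), 'ft_force': array([ 1.011171  , -0.82714199, -0.05585614]), 'ft_torque': array([ 0.0224131 , -0.01072414,  0.00033775]), 'finger_gap': 0.08512649307778573}
```

View pics/scene0.png

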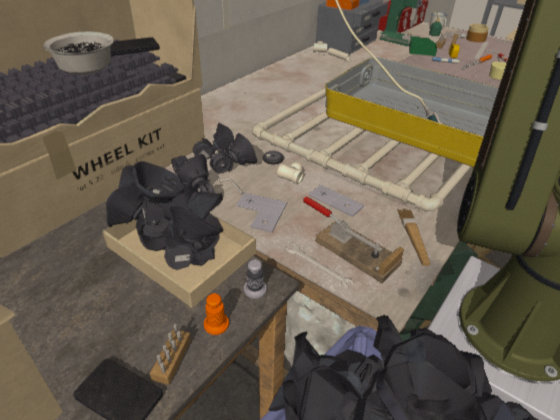

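View pics/top0.png

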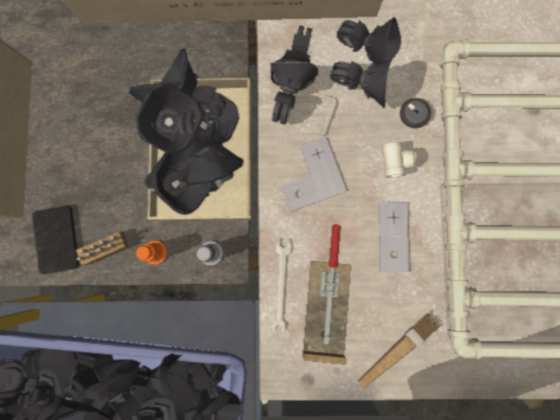

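The scene view shows the punch at about (255,278), with the orange decoy at (215,315). In the top view the punch is at (208,253), and the L blank's cross is at (318,154) with its hole at (298,193). The strap's cross is at (394,217).

```bash
cat > h.py <<'E'
import numpy as np,cv2
def ray(c,u,v):
    V=c["view"];R=V[:3,:3];o=-R.T@V[:3,3]
    return o,R.T@np.array([(u-c["cx"])/c["fx"],(v-c["cy"])/c["fy"],1.])
def onz(c,u,v,z):
    o,d=ray(c,u,v);return o+d*(z-o[2])/d[2]
def cloud(c):
    v,u=np.mgrid[:420,:560];Z=c["range_z"]
    P=np.stack([(u-c["cx"])/c["fx"]*Z,(v-c["cy"])/c["fy"]*Z,Z],-1)
    V=c["view"];return (P-V[:3,3])@V[:3,:3]
E
python3 - <<'E'
import pickle,cv2
from h import *
np.set_printoptions(precision=4,suppress=True)
d=pickle.load(open("c0.pkl","rb"));t=d["top"];P=cloud(t)
for n,(u,v) in dict(cross=(318,154),hole=(298,193),table=(225,270),table2=(300,230),tray=(200,215),L=(325,170),strap=(394,235),orange=(150,252),wrench=(284,290)).items(): print(n,P[v,u],onz(t,u,v,.006))
Q=P[225:285,180:235].reshape(-1,3)
m=(Q[:,2]>.075)&(Q[:,2]<.095);print("cap",m.sum(),Q[m].mean(0),(Q[m].max(0)+Q[m].min(0))/2,Q[m].max(0)-Q[m].min(0))
s=d["scene"];S=cloud(s);Q=S[250:305,235:280].reshape(-1,3)
m=(Q[:,2]>.08)&(Q[:,2]<.09);print("capS",m.sum(),Q[m].mean(0),(Q[m].max(0)+Q[m].min(0))/2)
# heights
for z in (.03,.06): pass
im=t["img"][:,:,::-1]
cv2.imwrite("pics/tz.png",np.hstack([cv2.resize(im[130:215,275:355],None,fx=5,fy=5,interpolation=2),cv2.resize(im[215:300,165:245],None,fx=5,fy=5,interpolation=2)]))
H=P[...,2];print("max heights in tray",np.nanmax(H[50:220,140:250]), "between",np.nanmax(H[100:260,255:350]))
E
```

```text
cross [0.7107 0.0263 0.0096] [0.7115 0.0261 0.006 ]
hole [0.6262 0.0713 0.0004] [0.6255 0.0714 0.006 ]
table [ 0.4606  0.2319 -0.003 ] [0.4609 0.2306 0.006 ]
table2 [ 0.5451  0.0682 -0.0007] [0.5448 0.0683 0.006 ]
tray [0.5802 0.2862 0.0034] [0.58   0.2857 0.006 ]
L [0.6757 0.0114 0.005 ] [0.6755 0.0115 0.006 ]
strap [ 0.5318 -0.1336  0.0044] [ 0.5318 -0.1332  0.006 ]
orange [0.501  0.3703 0.081 ] [0.501  0.3937 0.006 ]
wrench [ 0.4169  0.1045 -0.002 ] [0.4176 0.1044 0.006 ]
cap 182 [0.498  0.2627 0.0838] [0.4979 0.2633 0.082 ] [0.0278 0.0288 0.0134]
capS 123 [0.4962 0.2648 0.0852] [0.4982 0.2638 0.085 ]
max heights in tray 0.9770605542157402 between 0.9770605542157402
```

View pics/tz.png

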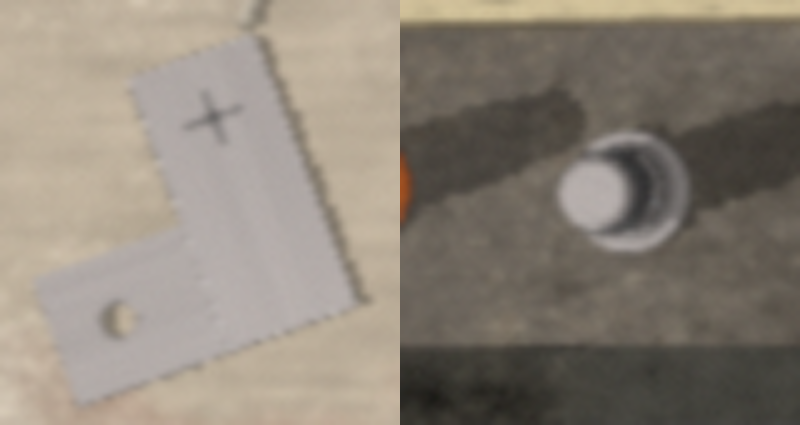

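Run:
```python
import pickle,cv2
from h import *
from cell import ctrl
from scipy.spatial.transform import Rotation as R
np.set_printoptions(precision=4,suppress=True)
d=pickle.load(open("c0.pkl","rb"));t=d["top"];P=cloud(t);s=d["scene"]
print("cross",onz(t,275+213.5/5-.4,130+117.5/5-.4,.006), "foot-ring", onz(t,165+(634-400)/5-.4,215+192/5-.4,.008),"cap",onz(t,165+(594-400)/5-.4,215+194/5-.4,.085))
print(R.from_rotvec(ctrl.state()["orientation"]).as_matrix(),ctrl.hold_point_z,[a for a in dir(ctrl) if a[0]!='_'])
im=s["img"][:,:,::-1]
cv2.imwrite("pics/sz.png",np.hstack([cv2.resize(im[180:240,225:305],None,fx=5,fy=5,interpolation=2),cv2.resize(im[250:310,220:300],None,fx=5,fy=5,interpolation=2)]))
for C in(t,s):
    Q=cloud(C).reshape(-1,3)
    for x in np.arange(.3,.9,.1):
        print(round(x,1),[round(float(max([0,*Q[(abs(Q[:,0]-x)<.05)&(abs(Q[:,1]-y)<.05)&(Q[:,2]<.4),2]])),2) for y in np.arange(-.5,.5,.1)])
```

```text
cross [0.7135 0.0276 0.006 ] foot-ring [0.4975 0.2598 0.008 ] cap [0.4971 0.2624 0.085 ]
[[-0.0004  0.2963 -0.9551]
 [ 0.0015 -0.9551 -0.2963]
 [-1.     -0.0015 -0.    ]] 0.0187 ['PlanningError', 'capture', 'hold_point_z', 'job_done', 'state']
0.3 [0.03, 0.04, 0.05, 0.04, 0.02, 0.06, 0.06, 0.01, 0.08, 0.18]
0.4 [0.04, 0.04, 0.05, 0.05, 0.01, 0.07, 0.03, 0.01, 0.01, 0.0]
0.5 [0.04, 0.04, 0.04, 0.04, 0.01, 0.08, 0.02, 0.08, 0.09, 0.09]
0.6 [0.0, 0.01, 0.05, 0.04, 0.01, 0.08, 0.01, 0.18, 0.21, 0.13]
0.7 [0.04, 0.04, 0.05, 0.04, 0.04, 0.01, 0.01, 0.2, 0.24, 0.24]
0.8 [0.04, 0.04, 0.05, 0.04, 0.1, 0.01, 0.08, 0.2, 0.25, 0.19]
0.9 [0.04, 0.04, 0.05, 0.04, 0.11, 0.1, 0.11, 0.06, 0.19, 0.06]
0.3 [0.16, 0.04, 0.05, 0.05, 0.02, 0.07, 0.06, 0.01, 0.08, 0.19]
0.4 [0.16, 0.04, 0.05, 0.05, 0.01, 0.07, 0.03, 0.0, 0.0, 0.01]
0.5 [0.16, 0.04, 0.05, 0.04, 0.01, 0.09, 0.03, 0.06, 0.09, 0.09]
0.6 [0.16, 0.01, 0.05, 0.04, 0.01, 0.08, 0.01, 0.18, 0.21, 0.14]
0.7 [0.16, 0.04, 0.05, 0.05, 0.05, 0.01, 0.01, 0.2, 0.24, 0.24]
0.8 [0.16, 0.04, 0.05, 0.04, 0.1, 0.01, 0.08, 0.2, 0.25, 0.2]
0.9 [0.04, 0.04, 0.05, 0.04, 0.11, 0.11, 0.11, 0.0, 0.19, 0.06]
```

View pics/sz.png

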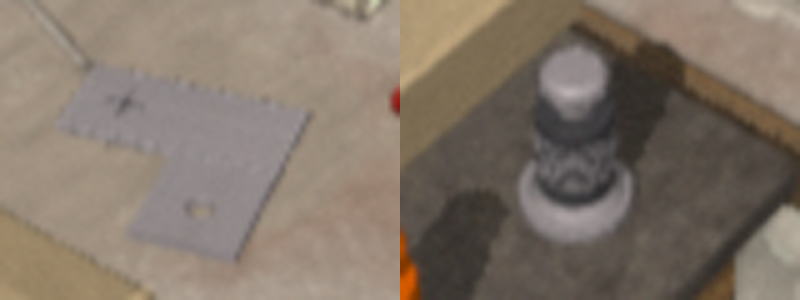

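The close-ups agree. The cross is at about (0.713, 0.027) and the punch axis at about (0.4975, 0.262). I'll start moving and bow the path outwards, away from the near reach limit.

Emit:
jog_arm(
  steps=[
    [0.9,0.9,0.5,0,0,1,-1],
    [0.9,0.9,0.5,0,0,1,-1],
    [0.9,0.9,0,0,0,1,-1],
    [0.9,0.9,0,0,0,1,-1],
    [0.9,0.9,0,0,0,0,-1],
    [0.9,0.9,0,0,0,0,-1],
    [0.2,1,0,0,0,0,-1],
    [0.2,1,0,0,0,0,-1],
    [0.2,1,0,0,0,0,-1],
    [0.2,1,0,0,0,0,-1],
    [0.2,1,0,0,0,0,-1],
    [0.2,1,0,0,0,0,-1],
  ],
)

```text
time_s: 1.6
tcp_pos: [0.4416, -0.1157, 0.2316]
orientation: [1.711, 0.784, -1.712]
ft_force: [-0.3, 0.1, -0.5]
finger_gap: 0.0858
```

Emit:
jog_arm(
  steps=[
    [0.14,0.95,0,0,0,0,-1],
    [0.14,0.95,0,0,0,0,-1],
    [0.14,0.95,0,0,0,0,-1],
    [0.14,0.95,0,0,0,0,-1],
    [0.14,0.95,0,0,0,0,-1],
    [0.14,0.95,0,0,0,0,-1],
    [0.14,0.95,0,0,0,0,-1],
    [0.14,0.95,0,0,0,0,-1],
    [0.14,0.95,0,0,0,0,-1],
    [0.14,0.93,0,0,0,0,-1],
    [0,0,-1,0,0,0,-1],
    [0,0,0,0,0,0,-1],
  ],
)

```text
time_s: 3.1
tcp_pos: [0.4952, 0.2612, 0.1887]
orientation: [1.704, 0.784, -1.717]
ft_force: [0.0, -0.2, -0.7]
finger_gap: 0.0858
```

Run:
```python
from cell import ctrl
import cv2,pickle
from h import *
d={}
for n in ["wrist","scene"]:
    c=ctrl.capture(n);d[n]=c
cv2.imwrite("pics/a.png",np.hstack([cv2.resize(d[n]["img"][:,:,::-1],(400,300),interpolation=3) for n in d]))
pickle.dump(d,open("c1.pkl","wb"));print(ctrl.state()["tcp_pos"],ctrl.state()["qpos"])
w=d["wrist"];P=cloud(w).reshape(-1,3)
m=(P[:,2]>.083)&(P[:,2]<.089)&(abs(P[:,0]-.5)<.04)&(abs(P[:,1]-.262)<.04)
print(m.sum(),(P[m].max(0)+P[m].min(0))/2,P[m].max(0)-P[m].min(0))
```

```text
[0.49735257 0.26171202 0.19214052] [ 4.84425335e-01  2.42961841e-01 -1.40141469e-01  1.18891720e+00
 -4.56311152e-05  2.76699029e+00]
796 [0.49730369 0.26156952 0.0848521 ] [0.02722985 0.0269087  0.00370383]
```

View pics/a.png

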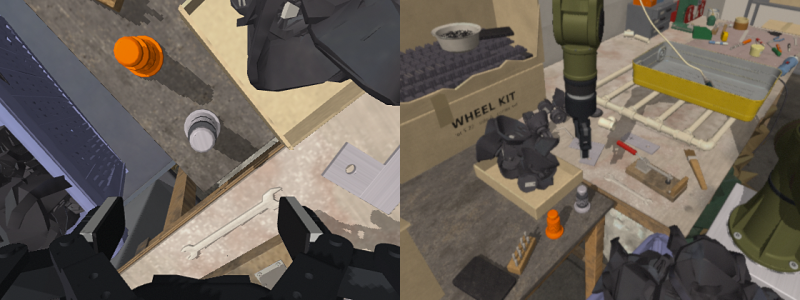

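The wrist depth puts the cap at (0.4973, 0.2616), directly under the TCP. I'll go down and grip.

Emit:
jog_arm(
  steps=[
    [0,0,-0.9,0,0,0,-1],
    [0,0,-0.9,0,0,0,-1],
    [0,0,-0.9,0,0,0,-1],
    [0,0,-0.9,0,0,0,-1],
    [0,0,-0.35,0,0,0,-1],
    [0,0,-0.3,0,0,0,-1],
    [0,0,0,0,0,0,-1],
  ],
  squeeze=35,
)

```text
time_s: 4.08
tcp_pos: [0.4982, 0.2622, 0.0223]
orientation: [1.712, 0.784, -1.711]
ft_force: [-0.4, -0.6, 0.1]
finger_gap: 0.0856
```

Emit:
jog_arm(
  steps=[
    [0,0,0,0,0,0,1],
    [0,0,0,0,0,0,1],
    [0,0,0,0,0,0,1],
    [0,0,0,0,0,0,1],
    [0,0,0,0,0,0,1],
    [0,0,0,0,0,0,1],
  ],
  squeeze=35,
)

```text
time_s: 4.82
tcp_pos: [0.4979, 0.2626, 0.0224]
orientation: [1.712, 0.785, -1.711]
ft_force: [-1.5, 1.2, 5.9]
finger_gap: 0.0281
```

```bash
cat > look.py <<'E'
from cell import ctrl
import cv2,pickle,sys
from h import *
d={}
for n in ["wrist","scene","top"]:
    d[n]=ctrl.capture(n)
pickle.dump(d,open(sys.argv[1]+".pkl","wb"))
u,v=[int(a) for a in sys.argv[2:4]];t=[int(a) for a in sys.argv[4:6]]
f=lambda im:im[:,:,::-1]
g=lambda im,u,v:cv2.resize(im[v-40:v+40,u-40:u+40],(400,400),interpolation=2)
cv2.imwrite(f"pics/{sys.argv[1]}w.png",f(d["wrist"]["img"]))
cv2.imwrite(f"pics/{sys.argv[1]}.png",np.hstack([g(f(d["scene"]["img"]),u,v),g(f(d["top"]["img"]),*t)]))
s=ctrl.state();print({k:np.round(s[k],4) for k in ("time_s","tcp_pos","orientation","ft_force","ft_torque","finger_gap","qpos")})
E
python3 look.py c2 255 265 208 253
```

```text
{'time_s': np.float64(4.975), 'tcp_pos': array([0.4979, 0.2626, 0.0224]), 'orientation': array([ 1.7117,  0.7849, -1.7105]), 'ft_force': array([-2.048 ,  1.8111,  6.0451]), 'ft_torque': array([0.2839, 0.4109, 0.0018]), 'finger_gap': np.float64(0.0277), 'qpos': array([ 4.850e-01,  3.687e-01, -3.799e-01,  8.215e-01,  7.000e-04,
        2.767e+00])}
```

View pics/c2.png

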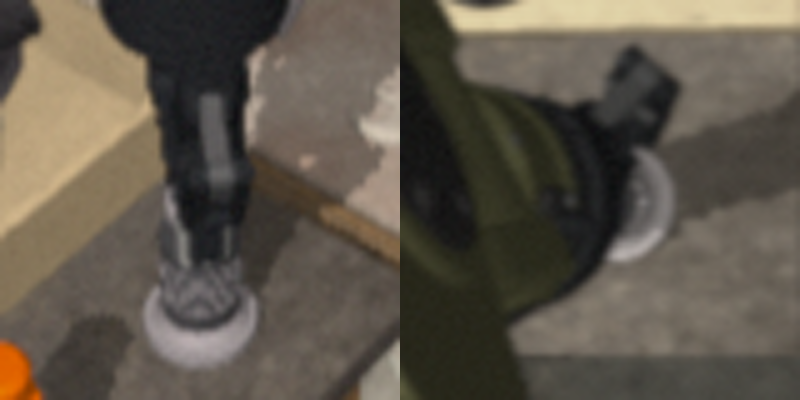

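View pics/c2w.png

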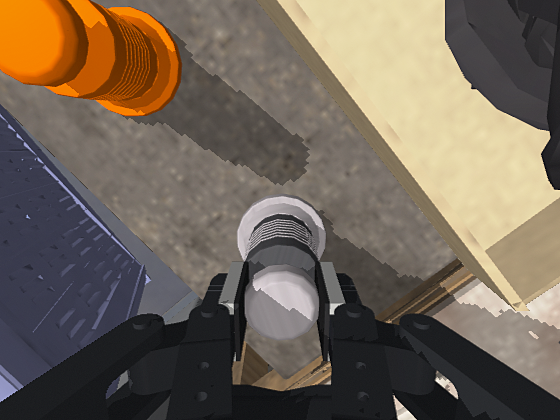

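Run:
```python
import pickle
from h import *
np.set_printoptions(precision=3,suppress=True,linewidth=200)
d=pickle.load(open("c2.pkl","rb"));P=cloud(d["scene"])
for v in range(255,300,2):
    print(v,[tuple(np.round(P[v,u],3).tolist()) for u in (250,253,256,259)])
w=d["wrist"];Q=cloud(w)
print("wrist pads")
for v in range(240,360,10): print(v,[tuple(np.round(Q[v,u],3).tolist()) for u in (228,240,262,282,300,325,335)])
```

```text
255 [(0.488, 0.287, 0.135), (0.484, 0.283, 0.135), (0.46, 0.301, 0.163), (0.456, 0.297, 0.163)]
257 [(0.488, 0.287, 0.129), (0.461, 0.309, 0.164), (0.457, 0.306, 0.164), (0.452, 0.302, 0.164)]
259 [(0.487, 0.288, 0.125), (0.46, 0.311, 0.161), (0.454, 0.308, 0.162), (0.449, 0.305, 0.163)]
261 [(0.487, 0.289, 0.12), (0.458, 0.313, 0.159), (0.453, 0.31, 0.159), (0.449, 0.306, 0.159)]
263 [(0.485, 0.291, 0.117), (0.458, 0.313, 0.152), (0.455, 0.307, 0.15), (0.452, 0.303, 0.149)]
265 [(0.485, 0.291, 0.111), (0.46, 0.311, 0.144), (0.459, 0.303, 0.138), (0.454, 0.3, 0.139)]
267 [(0.479, 0.298, 0.115), (0.465, 0.305, 0.13), (0.467, 0.293, 0.119), (0.463, 0.289, 0.119)]
269 [(0.491, 0.285, 0.09), (0.468, 0.301, 0.12), (0.466, 0.295, 0.115), (0.463, 0.289, 0.113)]
271 [(0.492, 0.284, 0.083), (0.482, 0.285, 0.091), (0.478, 0.281, 0.091), (0.474, 0.276, 0.088)]
273 [(0.493, 0.283, 0.075), (0.482, 0.285, 0.085), (0.479, 0.28, 0.083), (0.476, 0.274, 0.08)]
275 [(0.494, 0.282, 0.067), (0.482, 0.286, 0.079), (0.479, 0.28, 0.076), (0.474, 0.276, 0.076)]
277 [(0.496, 0.279, 0.057), (0.484, 0.284, 0.07
[... 2373 characters left out ...]
85), (0.514, 0.26, 0.1), (0.518, 0.261, 0.106)]
320 [(0.494, 0.281, 0.111), (0.489, 0.273, 0.096), (0.489, 0.263, 0.084), (0.495, 0.258, 0.084), (0.5, 0.254, 0.084), (0.512, 0.256, 0.099), (0.517, 0.261, 0.111)]
330 [(0.495, 0.281, 0.116), (0.487, 0.27, 0.097), (0.487, 0.26, 0.086), (0.492, 0.255, 0.084), (0.497, 0.25, 0.084), (0.509, 0.253, 0.099), (0.517, 0.261, 0.115)]
340 [(0.499, 0.283, 0.127), (0.485, 0.268, 0.098), (0.441, 0.215, 0.0), (0.45, 0.206, -0.0), (0.459, 0.199, 0.0), (0.507, 0.25, 0.099), (0.519, 0.266, 0.127)]
350 [(0.499, 0.283, 0.131), (0.483, 0.266, 0.099), (0.435, 0.209, -0.001), (0.445, 0.2, -0.001), (0.454, 0.192, -0.001), (0.505, 0.247, 0.099), (0.519, 0.267, 0.132)]
```

Run:
```python
import pickle
from h import *
for f,tc in (("c1",(.4973,.2617)),("c2",(.498,.2626))):
    d=pickle.load(open(f+".pkl","rb"))
    for n in d:
        P=cloud(d[n]);Z=P[...,2]
        m=(np.hypot(P[...,0]-tc[0],P[...,1]-tc[1])<.065)&(d[n]["range_z"]>0)&(Z<.5)
        print(f,n,np.histogram(Z[m],bins=np.arange(0,.36,.02)))
    P=cloud(d["wrist"]); im=d["wrist"]["img"]
    R=d["wrist"]["view"];print("wristcam",-R[:3,:3].T@R[:3,3])
```

```text
c1 wrist (array([ 2979,   102,   158,   357,   996,     0,     0,     0,     0,
           0,     0,     4,  2995,  4712, 13252, 16261,     0]), array([0.  , 0.02, 0.04, 0.06, 0.08, 0.1 , 0.12, 0.14, 0.16, 0.18, 0.2 ,
       0.22, 0.24, 0.26, 0.28, 0.3 , 0.32, 0.34]))
c1 scene (array([1463,   96,  100,  122,  126,    0,    0,    0,    0,    0,    0,
          0,   73,  105,   41,   71,  178]), array([0.  , 0.02, 0.04, 0.06, 0.08, 0.1 , 0.12, 0.14, 0.16, 0.18, 0.2 ,
       0.22, 0.24, 0.26, 0.28, 0.3 , 0.32, 0.34]))
wristcam [0.54266316 0.31510387 0.36987757]
c2 wrist (array([ 6863,   736,  1033,  2866,  7116, 12119, 17595, 10145,     0,
           0,     0,     0,     0,     0,     0,     0,     0]), array([0.  , 0.02, 0.04, 0.06, 0.08, 0.1 , 0.12, 0.14, 0.16, 0.18, 0.2 ,
       0.22, 0.24, 0.26, 0.28, 0.3 , 0.32, 0.34]))
c2 scene (array([1464,   93,   99,   78,   48,   44,  103,  133,  215,  158,  296,
        426,  230,  299,  407,  356,  383]), array([0.  , 0.02, 0.04, 0.06, 0.08, 0.1 , 0.12, 0.14, 0.16, 0.18, 0.2 ,
       0.22, 0.24, 0.26, 0.28, 0.3 , 0.32, 0.34]))
c2 top (array([678,  17,  22,  11,   3,  39,  30,  66, 139,  36,  79, 150,  29,
        39,  85,  63,  71]), array([0.  , 0.02, 0.04, 0.06, 0.08, 0.1 , 0.12, 0.14, 0.16, 0.18, 0.2 ,
       0.22, 0.24, 0.26, 0.28, 0.3 , 0.32, 0.34]))
wristcam [0.54428002 0.31571947 0.20401531]
```

Run:
```python
import pickle,cv2
from h import *
d=pickle.load(open("c1.pkl","rb"))
c=d["scene"];p=c["view"]@np.array([.4973,.2617,.192,1]);print(c["fx"]*p[0]/p[2]+c["cx"],c["fy"]*p[1]/p[2]+c["cy"],p[2])
P=cloud(c)
for v in range(190,235,3):print(v,[tuple(np.round(P[v,u],3).tolist()) for u in (248,252,256,260,264)])
cv2.imwrite("pics/c1s.png",cv2.resize(c["img"][60:260,180:330,::-1],None,fx=3,fy=3))
cv2.imwrite("pics/c1w.png",d["wrist"]["img"][:,:,::-1])
```

```text
254.2722346064024 225.37372784118705 0.8545861932657298
190 [(0.477, 0.301, 0.311), (0.458, 0.312, 0.327), (0.449, 0.312, 0.331), (0.449, 0.302, 0.325), (0.439, 0.303, 0.33)]
193 [(0.741, 0.003, 0.004), (0.457, 0.313, 0.322), (0.45, 0.312, 0.324), (0.444, 0.308, 0.324), (0.44, 0.303, 0.323)]
196 [(0.73, 0.016, 0.007), (0.459, 0.311, 0.313), (0.448, 0.313, 0.319), (0.445, 0.307, 0.318), (0.439, 0.304, 0.318)]
199 [(0.721, 0.027, 0.007), (0.459, 0.311, 0.307), (0.463, 0.296, 0.295), (0.458, 0.292, 0.296), (0.441, 0.301, 0.309)]
202 [(0.71, 0.039, 0.009), (0.465, 0.305, 0.294), (0.454, 0.307, 0.3), (0.448, 0.304, 0.301), (0.442, 0.3, 0.302)]
205 [(0.701, 0.049, 0.009), (0.454, 0.317, 0.299), (0.447, 0.315, 0.302), (0.443, 0.309, 0.3), (0.438, 0.305, 0.3)]
208 [(0.697, 0.054, 0.004), (0.467, 0.302, 0.277), (0.447, 0.315, 0.295), (0.442, 0.311, 0.295), (0.438, 0.305, 0.294)]
211 [(0.691, 0.062, 0.001), (0.467, 0.302, 0.27), (0.459, 0.302, 0.274), (0.455, 0.296, 0.273), (0.454, 0.286, 0.267)]
214 [(0.682, 0.072, 0.001), (0.468, 0.301, 0.262), (0.459, 0.301, 0.267), (0.454, 0.297, 0.267), (0.454, 0.284, 0.259)]
217 [(0.673, 0.083, 0.003), (0.468, 0.302, 0.255), (0.459, 0.302, 0.26), (0.454, 0.296, 0.259), (0.453, 0.286, 0.253)]
220 [(0.664, 0.093, 0.003), (0.658, 0.083, 0.001), (0.459, 0.301, 0.253), (0.459, 0.29, 0.246), (0.632, 0.064, 0.002)]
223 [(0.659, 0.098, -0.001), (0.644, 0.099, 0.008), (0.635, 0.094, 0.01), (0.629, 0.085, 0.007), (0.619, 0.08, 0.009)]
226 [(0.65, 0.109, 0.0), (0.638, 0.107, 0.006), (0.628, 0.103, 0.009), (0.62, 0.096, 0.009), (0.612, 0.088, 0.008)]
229 [(0.643, 0.117, -0.0), (0.633, 0.113, 0.002), (0.626, 0.104, 0.001), (0.617, 0.099, 0.002), (0.606, 0.096, 0.006)]
232 [(0.632, 0.13, 0.005), (0.626, 0.121, 0.001), (0.616, 0.116, 0.004), (0.61, 0.108, 0.002), (0.601, 0.102, 0.003)]
```

View pics/c1s.png

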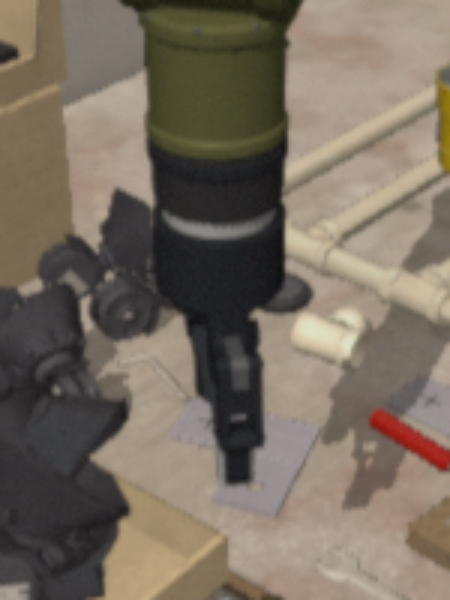

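The fingertips aren't where the state says. With the gripper open they stood at z of about 0.245 while the TCP read 0.192. Allowing for the 13 mm swing, the real tip is about 40 mm above the reported TCP. The pads are therefore on the cap (gap 28 mm), not on the barrel. The cap is still up at 0.084. I'll open and go 38 mm lower, checking as I go.

Emit:
jog_arm(
  steps=[
    [0,0,0,0,0,0,-1],
    [0,0,0,0,0,0,-1],
    [0,0,0,0,0,0,-1],
    [0,0,0,0,0,0,-1],
    [0,0,-0.25,0,0,0,-1],
    [0,0,-0.25,0,0,0,-1],
    [0,0,0,0,0,0,-1],
  ],
)

```text
time_s: 5.85
tcp_pos: [0.4966, 0.2615, 0.0004]
orientation: [1.709, 0.784, -1.713]
ft_force: [-0.8, 0.9, -0.7]
finger_gap: 0.0855
```

```bash
python3 look.py c3 255 265 208 253
python3 - <<'E'
import pickle
from h import *
d=pickle.load(open("c3.pkl","rb"))
P=cloud(d["wrist"]).reshape(-1,3);m=(P[:,2]>.08)&(P[:,2]<.089)&(np.hypot(P[:,0]-.4975,P[:,1]-.262)<.022)
print(m.sum(),(P[m].max(0)+P[m].min(0))/2,P[m].max(0)-P[m].min(0),np.median(P[m],0))
E
```

```text
{'time_s': np.float64(6.0), 'tcp_pos': array([0.4978, 0.2621, 0.0018]), 'orientation': array([ 1.7109,  0.7839, -1.7112]), 'ft_force': array([0.3714, 0.703 , 0.0952]), 'ft_torque': array([-0.0148, -0.024 , -0.0134]), 'finger_gap': np.float64(0.0857), 'qpos': array([ 4.8470e-01,  3.9170e-01, -4.0060e-01,  7.7870e-01, -1.0000e-04,
        2.7671e+00])}
5857 [0.49727314 0.2613311  0.08305666] [0.02910089 0.02983136 0.00609535] [0.4987529  0.2632774  0.08414441]
```

View pics/c3.png

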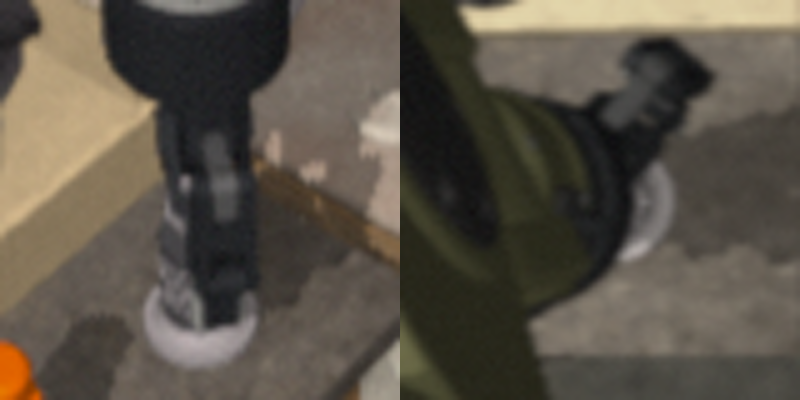

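View pics/c3w.png

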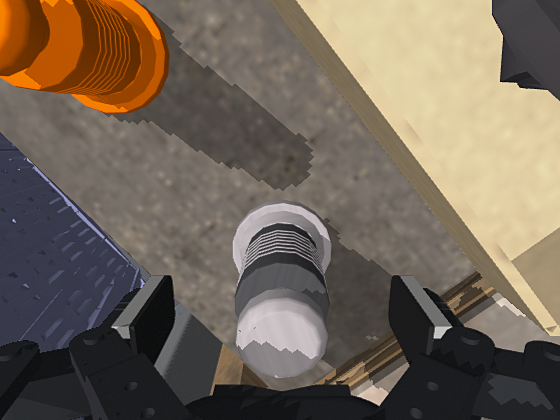

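Emit:
jog_arm(
  steps=[
    [0,0,-0.25,0,0,0,-1],
    [0,0,-0.25,0,0,0,-1],
    [0,0,0,0,0,0,-1],
  ],
)

```text
time_s: 6.38
tcp_pos: [0.4967, 0.2616, -0.0194]
orientation: [1.709, 0.784, -1.713]
ft_force: [-0.2, -0.1, 0.1]
finger_gap: 0.0855
```

Emit:
jog_arm(
  steps=[
    [0,0,0,0,0,0,1],
    [0,0,0,0,0,0,1],
    [0,0,0,0,0,0,1],
    [0,0,0,0,0,0,1],
    [0,0,0,0,0,0,1],
    [0,0,0,0,0,0,1],
  ],
)

```text
time_s: 7.12
tcp_pos: [0.498, 0.2625, -0.0177]
orientation: [1.712, 0.785, -1.71]
ft_force: [-1.7, 1.8, 5.4]
finger_gap: 0.0357
```

```bash
python3 look.py c4 255 265 208 253
```

```text
{'time_s': np.float64(7.275), 'tcp_pos': array([ 0.4979,  0.2625, -0.0177]), 'orientation': array([ 1.7117,  0.7846, -1.7105]), 'ft_force': array([-1.9537,  1.2648,  6.0686]), 'ft_torque': array([ 0.1641,  0.3822, -0.0598]), 'finger_gap': np.float64(0.0349), 'qpos': array([ 4.849e-01,  4.146e-01, -4.190e-01,  7.365e-01,  4.000e-04,
        2.767e+00])}
```

View pics/c4.png

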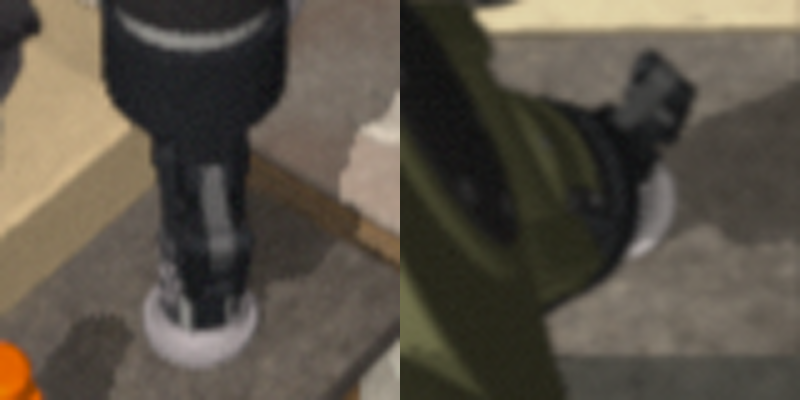

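View pics/c4w.png

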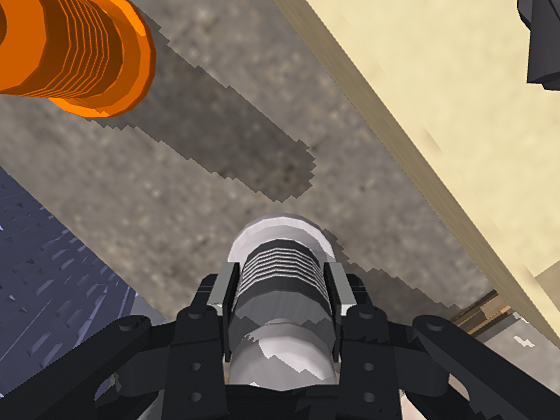

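The gap is now 35 mm, so the grip is on the barrel. I'll lift and carry it over, clear of the tray.

Emit:
jog_arm(
  steps=[
    [0,0,0.5,0,0,0,1],
    [0,0,1,0,0,0,1],
    [0,0,1,0,0,0,1],
    [0,-0.5,0,0,0,0,1],
    [0,-1,0,0,0,0,1],
    [0,-1,0,0,0,0,1],
    [0,-1,0,0,0,0,1],
    [0,-0.5,0,0,0,0,1],
    [0,0,0,0,0,0,1],
  ],
  squeeze=45,
)

```text
time_s: 8.4
tcp_pos: [0.4954, 0.0994, 0.0796]
orientation: [1.709, 0.782, -1.717]
ft_force: [0.1, 1.2, -5.2]
finger_gap: 0.0352
```

Emit:
jog_arm(
  steps=[
    [0.5,-0.2,0,0,0,0,1],
    [0.9,-0.3,0,0,0,0,1],
    [0.9,-0.3,0,0,0,0,1],
    [0.9,-0.3,0,0,0,0,1],
    [0.9,-0.3,0,0,0,0,1],
    [0.9,-0.3,0,0,0,0,1],
    [0.4,-0.17,0,0,0,0,1],
    [0,0,0,0,0,0,1],
    [0,0,-0.4,0,0,0,1],
    [0,0,0,0,0,0,1],
    [0,0,0,0,0,0,1],
  ],
)

```text
time_s: 9.78
tcp_pos: [0.7129, 0.0277, 0.0655]
orientation: [1.71, 0.785, -1.712]
ft_force: [-0.0, -1.0, -3.4]
finger_gap: 0.0348
```

```bash
python3 look.py c5 250 185 318 154
```

```text
{'time_s': np.float64(9.925), 'tcp_pos': array([0.714 , 0.0275, 0.0665]), 'orientation': array([ 1.7116,  0.7838, -1.71  ]), 'ft_force': array([-0.6866, -0.5194, -5.2793]), 'ft_torque': array([ 0.0161, -0.0463, -0.0124]), 'finger_gap': np.float64(0.0351), 'qpos': array([ 0.0386,  0.5929,  0.0892,  1.0662, -0.    ,  2.3206])}
```

View pics/c5.png

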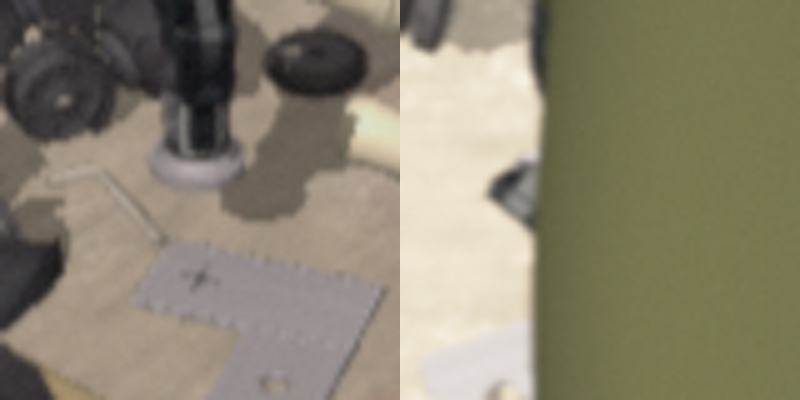

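View pics/c5w.png

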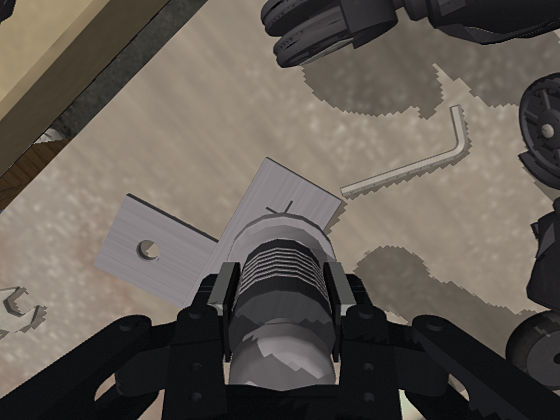

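Run:
```python
import pickle,cv2
from h import *
np.set_printoptions(precision=4,suppress=True)
d0=pickle.load(open("c0.pkl","rb"));d5=pickle.load(open("c5.pkl","rb"))
def cross(c,u,v,r=6):
    g=cv2.cvtColor(c["img"],cv2.COLOR_RGB2GRAY).astype(float)
    p=g[v-r:v+r+1,u-r:u+r+1];bg=np.median(p);w=np.clip(bg-10-p,0,None)
    V,U=np.mgrid[v-r:v+r+1,u-r:u+r+1];u2,v2=(w*U).sum()/w.sum(),(w*V).sum()/w.sum()
    return u2,v2
for n,c,u,v in(("top0",d0["top"],318,154),("scene0",d0["scene"],250,201),("scene5",d5["scene"],250,201)):
    a=cross(c,u,v);print(n,a,onz(c,*a,.006))
# L outline in top
t=d0["top"];h=cv2.cvtColor(t["img"],cv2.COLOR_RGB2HSV);m=((h[...,1]<28)&(h[...,2]>110)&(h[...,2]<200)).astype(np.uint8)
m=cv2.morphologyEx(m,cv2.MORPH_OPEN,np.ones((3,3)))
n,l,st,ce=cv2.connectedComponentsWithStats(m)
k=l[170,325];print(st[k]);cn=max(cv2.findContours((l==k).astype(np.uint8),0,1)[0],key=cv2.contourArea)
ap=cv2.approxPolyDP(cn,4,True)[:,0];W=np.array([onz(t,*p,.006) for p in ap]);print(ap.tolist());print(W)
# punch foot in scene5, pixels
s=d5["scene"];P=cloud(s);
sel=(np.hypot(P[...,0]-.7135,P[...,1]-.0275)<.04)&(P[...,2]>.075)&(P[...,2]<.098)
Q=P[sel];print(sel.sum(),(Q.max(0)+Q.min(0))/2,Q.max(0)-Q.min(0))
w=d5["wrist"];
print("wrist cross ray",onz(w,281,208,.006))
```

```text
top0 (np.float64(317.12442396313367), np.float64(153.1336405529954)) [0.7134 0.028  0.006 ]
scene0 (np.float64(249.54444444444445), np.float64(200.3111111111111)) [0.7142 0.0276 0.006 ]
scene5 (np.float64(249.52972972972972), np.float64(200.27567567567567)) [0.7143 0.0275 0.006 ]
[ 282  137   64   74 2438]
[[325, 137], [301, 146], [311, 174], [282, 186], [290, 210], [345, 191]]
[[ 0.7495  0.0098  0.006 ]
 [ 0.7301  0.0632  0.006 ]
 [ 0.6671  0.0423  0.006 ]
 [ 0.6414  0.1062  0.006 ]
 [ 0.5885  0.0894  0.006 ]
 [ 0.6285 -0.0309  0.006 ]]
118 [0.7134 0.0304 0.0912] [0.051  0.0479 0.0135]
wrist cross ray [0.7159 0.0313 0.006 ]
```

Independent estimates of the cross agree: top (0.7134, 0.0280) and scene (0.7142, 0.0276). The tool is at (0.714, 0.0275). I'll lower it to just above the blank and check.

Emit:
jog_arm(
  steps=[
    [0,0,-0.6,0,0,0,1],
    [0,0,-0.6,0,0,0,1],
    [0,0,-0.4,0,0,0,1],
    [0,0,-0.2,0,0,0,1],
    [0,0,-0.08,0,0,0,1],
    [0,0,0,0,0,0,1],
    [0,0,0,0,0,0,1],
  ],
)

```text
time_s: 10.8
tcp_pos: [0.7145, 0.0274, -0.0084]
orientation: [1.712, 0.783, -1.71]
ft_force: [-0.1, 0.1, -5.1]
finger_gap: 0.0351
```

```bash
python3 look.py c6 250 195 318 154
python3 - <<'E'
import pickle,cv2
from h import *
d=pickle.load(open("c6.pkl","rb"));s=d["scene"]
# project expected foot circles & overlay
im=cv2.resize(s["img"][155:235,210:290,::-1],(800,800),interpolation=2)
def pr(c,X):
    p=X@c["view"][:3,:3].T+c["view"][:3,3];return np.stack([c["fx"]*p[:,0]/p[:,2]+c["cx"],c["fy"]*p[:,1]/p[:,2]+c["cy"]],1)
a=np.linspace(0,2*np.pi,60)
for z,col in((.007,(0,0,255)),(.015,(0,255,0))):
    X=np.stack([.7138+.026*np.cos(a),.0277+.026*np.sin(a),0*a+z],1)
    q=((pr(s,X)-[210,155]+.5)*10).astype(int);cv2.polylines(im,[q],True,col,1)
cv2.imwrite("pics/c6o.png",im[:600])
E
```

```text
{'time_s': np.float64(10.95), 'tcp_pos': array([ 0.7142,  0.0274, -0.0087]), 'orientation': array([ 1.7117,  0.7837, -1.7102]), 'ft_force': array([ 0.2262, -0.1271, -5.0887]), 'ft_torque': array([0.0265, 0.0204, 0.0264]), 'finger_gap': np.float64(0.0349), 'qpos': array([0.0383, 0.6513, 0.0077, 0.9263, 0.    , 2.3206])}
```

View pics/c6o.png

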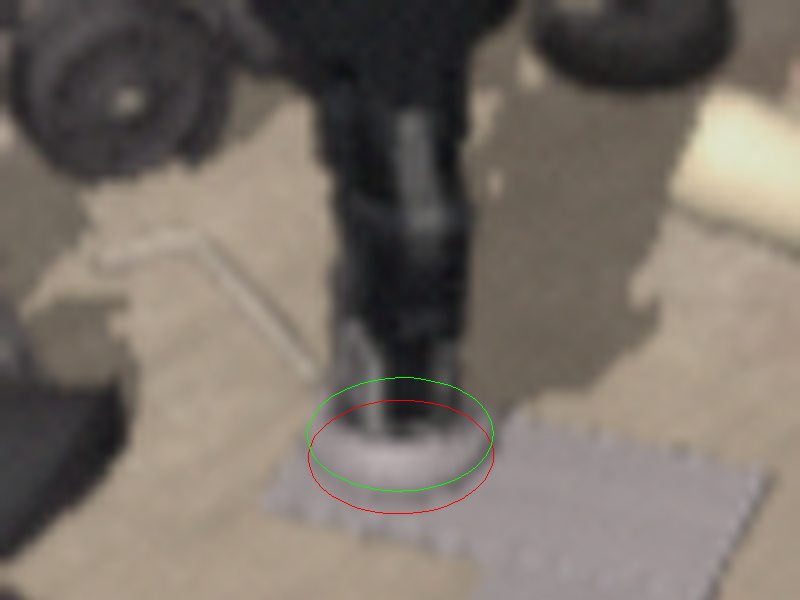

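View pics/c6w.png

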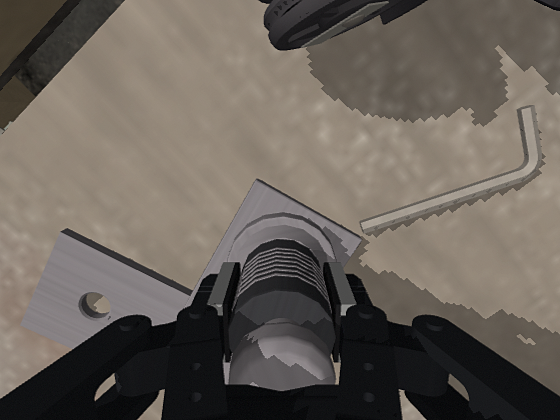

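The foot is on the cross to within about 1 mm in the overlay, at (405,470), and hovers about 3 mm up. I'll nudge it slightly and set it down.

Emit:
jog_arm(
  steps=[
    [0.02,0.01,-0.05,0,0,0,1],
    [0,0,-0.02,0,0,0,1],
    [0,0,0,0,0,0,1],
    [0,0,0,0,0,0,1],
  ],
)

```text
time_s: 11.45
tcp_pos: [0.7149, 0.0278, -0.0115]
orientation: [1.712, 0.784, -1.71]
ft_force: [-1.9, 0.7, 2.3]
finger_gap: 0.0351
```

The vertical force went from -5 N to +2 N, so the foot is seated. I'll open and rise straight up.

Emit:
jog_arm(
  steps=[
    [0,0,0,0,0,0,-1],
    [0,0,0,0,0,0,-1],
    [0,0,0,0,0,0,-1],
    [0,0,0,0,0,0,-1],
    [0,0,0.5,0,0,0,-1],
    [0,0,0.9,0,0,0,-1],
    [0,0,1,0,0,0,-1],
    [0,0,1,0,0,0,-1],
    [0,0,0,0,0,0,1],
    [0,0,0,0,0,0,1],
    [0,0,0,0,0,0,1],
    [0,0,0,0,0,0,1],
  ],
)

```text
time_s: 12.95
tcp_pos: [0.7137, 0.0277, 0.1226]
orientation: [1.709, 0.785, -1.713]
ft_force: [0.6, -1.2, 0.5]
finger_gap: 0.0122
```

Emit:
jog_arm(
  steps=[
    [0,0,0,0,0,0,1],
    [0,0,0,0,0,0,1],
    [0,0,0,0,0,0,1],
  ],
)

```text
time_s: 13.32
tcp_pos: [0.7146, 0.0277, 0.1238]
orientation: [1.711, 0.784, -1.711]
ft_force: [-0.8, 0.6, -0.0]
finger_gap: 0.0001
```

```bash
python3 look.py c7 250 185 318 154
python3 - <<'E'
import pickle,cv2
from h import *
d=pickle.load(open("c7.pkl","rb"));s=d["scene"]
im=cv2.resize(s["img"][155:235,210:290,::-1],(800,800),interpolation=2)
def pr(c,X):
    p=X@c["view"][:3,:3].T+c["view"][:3,3];return np.stack([c["fx"]*p[:,0]/p[:,2]+c["cx"],c["fy"]*p[:,1]/p[:,2]+c["cy"]],1)
a=np.linspace(0,2*np.pi,60)
for z,r,col in((.006,.026,(0,0,255)),(.014,.026,(0,255,0)),(.091,.015,(255,0,0))):
    X=np.stack([.7140+r*np.cos(a),.0277+r*np.sin(a),0*a+z],1)
    q=((pr(s,X)-[210,155]+.5)*10).astype(int);cv2.polylines(im,[q],True,col,1)
cv2.imwrite("pics/c7o.png",im[:600])
for n in("wrist","scene"):
    P=cloud(d[n]);Z=P[...,2];hy=np.hypot(P[...,0]-.714,P[...,1]-.0277)
    m=(hy<.03)&(Z>.085)&(Z<.096);Q=P[m];print(n,m.sum(),(Q.max(0)+Q.min(0))/2,Q.max(0)-Q.min(0),np.median(Q,0))
    print(np.histogram(Z[(hy<.07)],bins=np.arange(.08,.26,.01))[0])
E
```

```text
{'time_s': np.float64(13.475), 'tcp_pos': array([0.7146, 0.0278, 0.1239]), 'orientation': array([ 1.7111,  0.784 , -1.711 ]), 'ft_force': array([0.6704, 0.4261, 0.2379]), 'ft_torque': array([ 0.0051,  0.0465, -0.0388]), 'finger_gap': np.float64(-0.0002), 'qpos': array([0.0388, 0.5635, 0.1738, 1.181 , 0.    , 2.3211])}
wrist 1657 [0.71423132 0.02663757 0.08878394] [0.02940978 0.02946494 0.00744016] [0.71525171 0.02755699 0.0902047 ]
[  752   963     0     0     0     0     0     0   131   744   896   966
  2183  7907  7000 11815 11382]
scene 70 [0.71481262 0.02997421 0.09042857] [0.02852531 0.03019689 0.01035345] [0.71212538 0.03186598 0.09200678]
[28 52  0  0  0  0  0  0 10 31 32 30  8 29 21 40 51]
```

View pics/c7o.png

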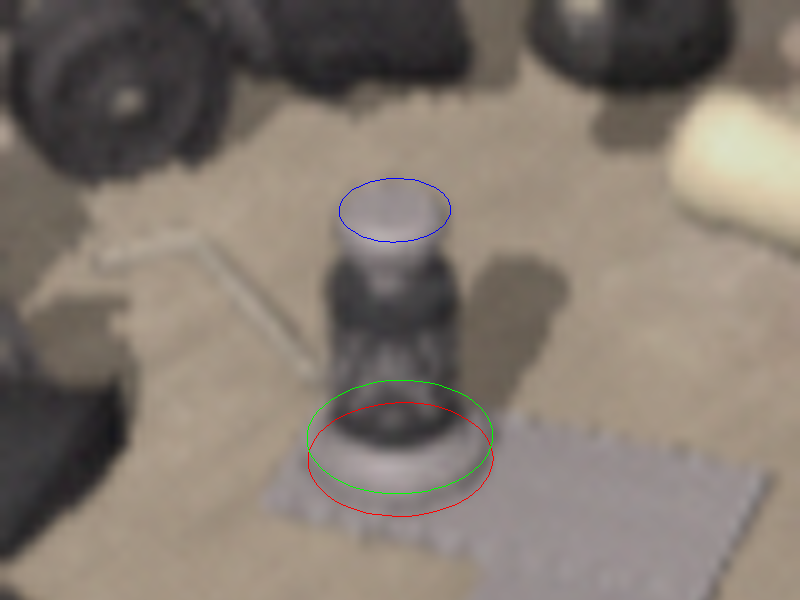

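View pics/c7w.png

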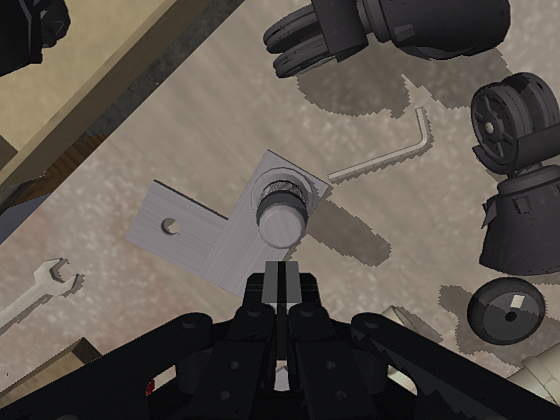

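The punch stands upright, and the foot and cap match the predicted outlines at the cross to about 1 mm. The closed tips are at about 0.164 with the TCP at 0.124, so the 40 mm offset holds and contact should come near TCP z = 0.051. I'll descend towards it.

Emit:
jog_arm(
  steps=[
    [0,0,-0.5,0,0,0,1],
    [0,0,-0.5,0,0,0,1],
    [0,0,-0.4,0,0,0,1],
    [0,0,-0.2,0,0,0,1],
    [0,0,0,0,0,0,1],
    [0,0,0,0,0,0,1],
  ],
)

```text
time_s: 14.22
tcp_pos: [0.7152, 0.0278, 0.0607]
orientation: [1.712, 0.784, -1.71]
ft_force: [0.2, -0.2, -0.1]
finger_gap: 0.0
```

```bash
python3 look.py c8 250 180 318 154
python3 - <<'E'
import pickle
from h import *
d=pickle.load(open("c8.pkl","rb"));P=cloud(d["scene"])
for v in range(155,195,2):print(v,[tuple(np.round(P[v,u],3).tolist()) for u in (245,248,251,254)])
E
```

```text
{'time_s': np.float64(14.375), 'tcp_pos': array([0.7151, 0.0278, 0.0607]), 'orientation': array([ 1.712 ,  0.7834, -1.7098]), 'ft_force': array([-0.4015,  0.2374,  0.5711]), 'ft_torque': array([ 0.0192, -0.0193,  0.0131]), 'finger_gap': np.float64(-0.0001), 'qpos': array([ 0.0388,  0.5986,  0.0851,  1.056 , -0.    ,  2.3211])}
155 [(0.711, 0.044, 0.165), (0.675, 0.074, 0.194), (0.671, 0.068, 0.192), (0.664, 0.064, 0.193)]
157 [(0.695, 0.063, 0.175), (0.676, 0.073, 0.187), (0.669, 0.07, 0.188), (0.666, 0.063, 0.186)]
159 [(0.696, 0.062, 0.168), (0.681, 0.067, 0.176), (0.68, 0.058, 0.172), (0.675, 0.052, 0.171)]
161 [(0.697, 0.061, 0.161), (0.688, 0.059, 0.163), (0.691, 0.045, 0.156), (0.681, 0.044, 0.159)]
163 [(0.7, 0.058, 0.152), (0.695, 0.052, 0.151), (0.694, 0.041, 0.146), (0.822, -0.12, 0.012)]
165 [(0.717, 0.039, 0.129), (0.707, 0.038, 0.133), (0.703, 0.031, 0.131), (0.826, -0.125, 0.0)]
167 [(0.718, 0.038, 0.122), (0.708, 0.038, 0.126), (0.703, 0.031, 0.124), (0.819, -0.117, -0.0)]
169 [(0.717, 0.04, 0.117), (0.709, 0.037, 0.119), (0.702, 0.033, 0.12), (0.808, -0.104, 0.004)]
1
[... 451 characters left out ...]
 0.088), (0.775, -0.064, 0.002)]
181 [(0.727, 0.03, 0.069), (0.708, 0.039, 0.082), (0.708, 0.027, 0.075), (0.705, 0.018, 0.072)]
183 [(0.719, 0.039, 0.071), (0.713, 0.034, 0.07), (0.708, 0.028, 0.069), (0.702, 0.022, 0.069)]
185 [(0.715, 0.044, 0.068), (0.706, 0.042, 0.071), (0.7, 0.037, 0.071), (0.698, 0.027, 0.066)]
187 [(0.714, 0.045, 0.062), (0.707, 0.04, 0.063), (0.7, 0.037, 0.064), (0.7, 0.024, 0.057)]
189 [(0.716, 0.043, 0.054), (0.706, 0.042, 0.058), (0.702, 0.035, 0.055), (0.697, 0.027, 0.053)]
191 [(0.715, 0.045, 0.049), (0.706, 0.042, 0.051), (0.701, 0.035, 0.049), (0.7, 0.025, 0.044)]
193 [(0.715, 0.045, 0.042), (0.705, 0.043, 0.045), (0.701, 0.036, 0.043), (0.698, 0.027, 0.039)]
```

View pics/c8.png

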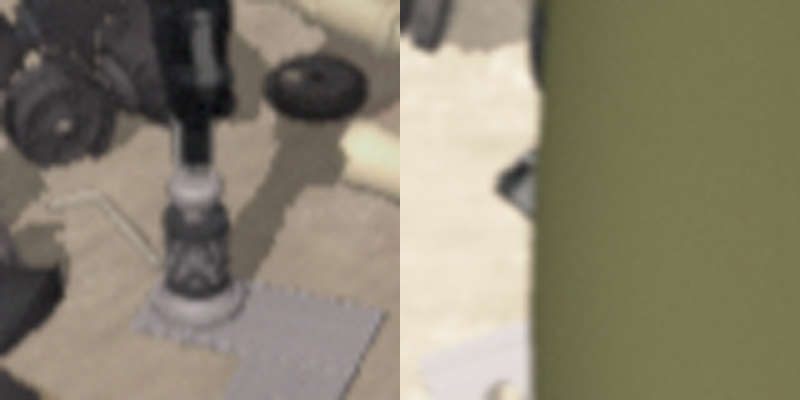

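View pics/c8w.png

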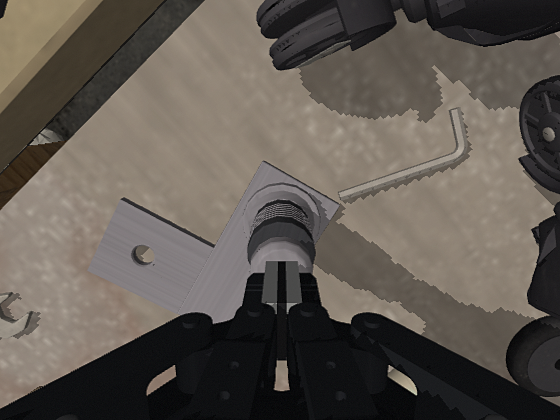

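The tips are centred over the cap, about 9 mm above it. I'll press in small steps and watch the force.

Emit:
jog_arm(
  steps=[
    [-0.02,-0.01,-0.2,0,0,0,1],
    [0,0,0,0,0,0,1],
    [0,0,-0.05,0,0,0,1],
    [0,0,0,0,0,0,1],
  ],
)

```text
time_s: 14.88
tcp_pos: [0.7142, 0.0273, 0.0508]
orientation: [1.712, 0.783, -1.71]
ft_force: [-0.8, -0.5, 5.6]
finger_gap: 0.0001
```

Emit:
jog_arm(
  steps=[
    [0,0,-0.05,0,0,0,1],
    [0,0,0,0,0,0,1],
  ],
)

```text
time_s: 15.12
tcp_pos: [0.7143, 0.0274, 0.0495]
orientation: [1.712, 0.783, -1.71]
ft_force: [-3.0, -0.0, 9.6]
finger_gap: -0.0002
```

Contact came at about z = 0.052 and the spring force is building, to 9.6 N. I'll keep going.

Emit:
jog_arm(
  steps=[
    [0,0,-0.05,0,0,0,1],
    [0,0,-0.05,0,0,0,1],
    [0,0,0,0,0,0,1],
  ],
)

```text
time_s: 15.5
tcp_pos: [0.7143, 0.0274, 0.0455]
orientation: [1.712, 0.783, -1.709]
ft_force: [-2.4, -0.2, 8.7]
finger_gap: 0.0002
```

Emit:
jog_arm(
  steps=[
    [0,0,-0.05,0,0,0,1],
    [0,0,-0.03,0,0,0,1],
    [0,0,0,0,0,0,1],
  ],
)

```text
time_s: 15.88
tcp_pos: [0.7143, 0.0274, 0.0426]
orientation: [1.712, 0.783, -1.709]
ft_force: [-2.3, -0.1, 9.6]
finger_gap: 0.0001
```

Emit:
jog_arm(
  steps=[
    [0,0,-0.03,0,0,0,1],
    [0,0,0,0,0,0,1],
  ],
)

```text
time_s: 16.12
tcp_pos: [0.7145, 0.0274, 0.0424]
orientation: [1.713, 0.783, -1.709]
ft_force: [-5.0, 0.3, 16.4]
finger_gap: -0.0001
```

```bash
python3 look.py c9 250 180 318 154
python3 - <<'E'
import pickle
from h import *
for f in("c7","c9"):
    P=cloud(pickle.load(open(f+".pkl","rb"))["wrist"]);Z=P[...,2];m=(np.hypot(P[...,0]-.7142,P[...,1]-.027)<.0135)&(Z>.07)&(Z<.095);print(f,m.sum(),np.percentile(Z[m],[50,75,90]))
E
```

```text
{'time_s': np.float64(16.275), 'tcp_pos': array([0.7145, 0.0274, 0.0425]), 'orientation': array([ 1.7129,  0.7831, -1.7086]), 'ft_force': array([-4.94820e+00,  1.50000e-03,  1.64638e+01]), 'ft_torque': array([-0.0407,  1.0444,  0.0043]), 'finger_gap': np.float64(0.0001), 'qpos': array([3.8300e-02, 6.0900e-01, 5.9200e-02, 1.0185e+00, 1.0000e-04,
       2.3206e+00])}
c7 1401 [0.09038348 0.09087293 0.09127228]
c9 1221 [0.08156754 0.08997773 0.09305747]
```

View pics/c9.png

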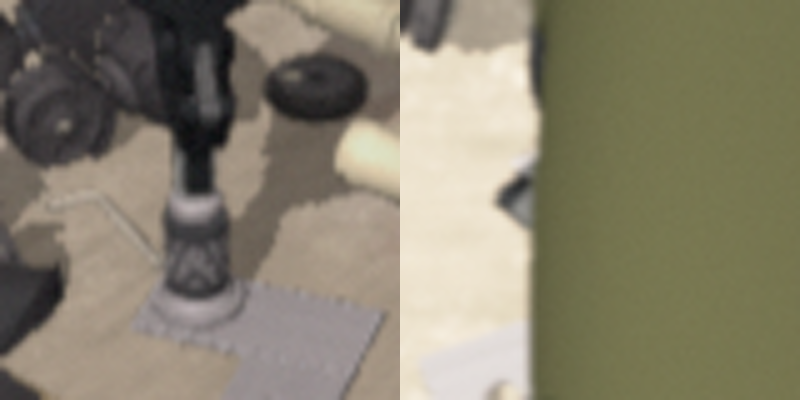

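The cap is on its stop: its height is 0.082, about 9 mm down, and the force rose to 16 N with no further travel. It has fired. I'll rise straight up, then back off so the cameras can see.

Emit:
jog_arm(
  steps=[
    [0,0,0.15,0,0,0,1],
    [0,0,0.3,0,0,0,1],
    [0,0,0.7,0,0,0,1],
    [0,0,1,0,0,0,1],
    [0,0,1,0,0,0,1],
    [-0.5,-0.8,0.3,0,0,0,1],
    [-0.5,-1,0,0,0,0,1],
    [-0.5,-1,0,0,0,0,1],
    [-0.5,-1,0,0,0,0,1],
    [-0.5,-1,0,0,0,0,1],
    [0,0,0,0,0,0,1],
    [0,0,0,0,0,0,1],
  ],
)

```text
time_s: 17.77
tcp_pos: [0.6137, -0.1643, 0.1774]
orientation: [1.712, 0.785, -1.711]
ft_force: [-0.4, 0.4, -0.9]
finger_gap: 0.0004
```

```bash
python3 look.py c10 250 185 318 154
python3 - <<'E'
import pickle,cv2
from h import *
d=pickle.load(open("c10.pkl","rb"))
def pr(c,X):
    p=X@c["view"][:3,:3].T+c["view"][:3,3];return np.stack([c["fx"]*p[:,0]/p[:,2]+c["cx"],c["fy"]*p[:,1]/p[:,2]+c["cy"]],1)
a=np.linspace(0,2*np.pi,60);o=[]
for n,(u0,v0) in(("scene",(215,160)),("top",(285,125))):
    c=d[n];im=cv2.resize(c["img"][v0:v0+70,u0:u0+70,::-1],(400,400),interpolation=2);k=400/70
    for z,r,col in((.006,.026,(0,0,255)),(.014,.026,(0,255,0)),(.091,.015,(255,0,0))):
        X=np.stack([.7140+r*np.cos(a),.0277+r*np.sin(a),0*a+z],1)
        cv2.polylines(im,[((pr(c,X)-[u0,v0]+.5)*k).astype(int)],True,col,1)
    o.append(im)
    P=cloud(c);Z=P[...,2];m=(np.hypot(P[...,0]-.714,P[...,1]-.0277)<.03)&(Z>.08)&(Z<.1);Q=P[m];print(n,m.sum(),(Q.max(0)+Q.min(0))/2,np.median(Q,0))
cv2.imwrite("pics/c10o.png",np.hstack(o))
t=d["top"];h=cv2.cvtColor(t["img"],cv2.COLOR_RGB2HSV)
E
```

```text
{'time_s': np.float64(17.925), 'tcp_pos': array([ 0.6142, -0.1635,  0.1773]), 'orientation': array([ 1.7102,  0.7855, -1.7102]), 'ft_force': array([-0.14  ,  0.6792,  0.3138]), 'ft_torque': array([-0.0234,  0.0116,  0.042 ]), 'finger_gap': np.float64(-0.0), 'qpos': array([-2.6040e-01,  3.8700e-01,  2.3200e-02,  1.2072e+00,  3.0000e-04,
        2.0204e+00])}
scene 81 [0.7139016  0.0292717  0.08765142] [0.71141096 0.03263813 0.09097647]
top 174 [0.71400149 0.02916294 0.08696603] [0.71367335 0.02920441 0.08986069]
```

View pics/c10o.png

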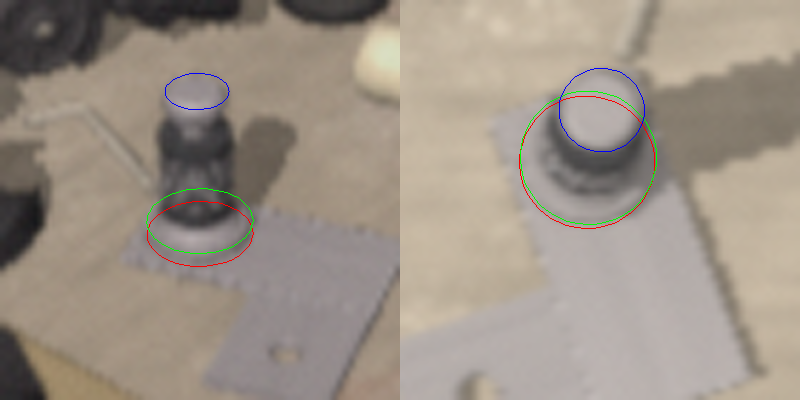

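The cap is back up at z = 0.091. The foot and cap match the predicted outlines in both views, and the blank's hole is still at (298,192), so the blank hasn't moved. I'll hand it in.

```bash
python3 -c "
from cell import ctrl
print(ctrl.job_done())"
```

```text
the job is handed in; nothing more can be done
None
```

The punch was fired once on the L-shaped blank's cross and is still standing there upright. I handed the job in at about 18 s, with the arm clear of everything.

- **Placement:** The cross was measured at about (0.714, 0.028). In both the scene and top views, the foot and cap lay on the outlines predicted for that point to about 1 mm. That is within the 2 mm camera calibration, so I can't claim better. The blank's hole was at the same pixel as at the start, so the blank had not shifted visibly.
- **Firing:** I pressed the cap with the closed fingertips. The force rose to about 9.6 N, fell slightly, then rose to 16 N at the stop with the cap about 9 mm down. After I let go, the cap came back up to z = 0.091.
- **What disagreed:** The reported TCP sits about 40 mm beyond the real fingertips. Because of this, my first grip closed lightly on the cap's sides instead of the barrel. The cap stayed up and the punch was not fired. I saw it in the images, opened, went 40 mm lower and gripped the barrel (gap 35 mm). All later heights allow for the offset.

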